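# Close the emptied pill box and start the dose reminder

### The arm

A 6-joint arm with a two-finger parallel gripper is mounted at the origin on the work surface. World frame = base frame: x ahead of the robot, y to its left, z up, the work surface at z = 0. Lengths are in m, angles in rad, forces in N, time in s.
With the tool pointing down it reaches from about 0.3 to 1 m from the base axis. Payload 5.1 kg.
Tool frame: the origin (TCP) lies midway between the tips of the shut fingers; the grasp point (between the pads) lies 19 mm behind it; z points along the fingers, y is the line along which they close (so a half turn about z gives the same grasp; the last joint's range is limited). The gripper opens to 95 mm and grips with 3 to 60 N. Pads are 20 mm wide; open, the fingers measure 119 mm over their backs; the gripper's body (75 mm by 180 mm) begins 59 mm behind the grasp point.
Start: joints at [1.172, 0.124, 1.65, -0, 1.367, -0.083], TCP at [0.202, 0.618, 0.215] pointing down, gripper open.
Joint ranges: [-2.61, 2.61], [-1.02, 2.33], [0.03, 2.71], [-1.35, 4.49], [0.32, 2.68], [-2.91, 2.91]. Speed limits (rad/s): [2.57, 2.57, 3.14, 3.14, 3.14, 3.14].

### API

Orientations are given as a unit quaternion [w, x, y, z].
In Python, from station import env, viewer gives the robot as it stands.
- The arm moves only by the tool play_rows, never from a script. Its argument "motion" is a list that holds one entry, the list of rows, each a list of 5 numbers: the opening, from 0 (shut) to 1 (fully open), then the shift along the tool's x, y, z in mm, then the turn about the tool's z in rad. In form: [[[jaw, x, y, z, twist], ...]]. A call has 1 to 20 rows; each row is the pose to reach, as a shift and turn from the pose commanded when the call began, along the tool's axes at that moment; what a row does not reach only later rows make up. A row lasts 1/12 s, in which the tool goes at most 41.7 mm and 7.16 degrees, less where a joint would pass 70% of its speed; a pose out of reach is approached as far as the arm can. A call with a gripper value outside its range is refused whole. The fingers move at their own pace and stop on an object; "grip_force" is the grip in N (left out, the last holds). Time passes only in rows, so rows that repeat a pose let the fingers close. It gives the time, the measured TCP pose, the force, the opening and the grip force at its end, in the units of the state.
- env.observe(): the state, without advancing time (a new reading comes with each control period).
- viewer.grab_frame(name): name is "side" or "top"; returns a dict with "pixels" (384x512x3 uint8, red, green, blue), "range_z" (384x512 float32, m along the optical axis (not along the pixel's ray), 0 where there is no reading), "fx", "fy", "cx", "cy" (pixels), "rvec" (rotation vector, rad) and "tvec" (3), from world to camera coordinates, as OpenCV has them. Camera axes: x right, y down, z forward; pixel columns grow to the right and rows downward; lengths in m; the calibration is good to about 2 mm. A picture is of the moment at which its call begins.
- env.job_done(): hands the job in; it is judged then, once.
The state is a dict: "time": time; "joint_positions": joint angles; "joint_vel": joint speeds; "joint_efforts": joint torques, N m; "ee_pos": TCP position; "ee_rot": TCP orientation; "wrist_force": force on the tool from outside, world axes, zero at the start; "moment": the same for the moment, N m; "grip_width": finger opening in m; "gripper_force": force on a finger pad.
Only numpy, scipy, OpenCV 4.12 (cv2) and the standard library are available. Lean on these libraries where they do the work, as an engineer would, in place of code of your own. Each camera call takes 0.05 s, during which the arm holds its last target. There are 200 camera calls.

### The job

The dose has been taken: push the one open lid of the green pill organizer fully shut, then tip the rocker on the white reminder over by pressing its yellow-marked end all the way down, and then press the blue button all the way in and let it come back. Keep to this order, never press the red button, and leave the bottle, the thermometers and the other loose things where they are; nothing needs picking up.

Things in the scene. Friction and masses are not known exactly. Their poses are not given: they have to be found in the camera images.
- tray: Pill organizer's white tray, 76 (x) x 184 (y) x 6 mm, fixed to the shelf; origin centre of underside; its -x side is the front (towards the robot at yaw 0), the boxes stand in a row along its y
- box_a: The green pill box whose lid stands open: one of three alike boxes side by side on the tray (58 mm apart), 56 (x) x 52 (y) x 30 mm, fixed; origin centre of its underside, 6 mm above the shelf; axes as the tray's. Which of the three it is varies
- lid_hinge (a point): The middle of the hinge line of the open lid, along y on the far (+x) top rim of box_a, 36 mm above the shelf; axes as box_a's
- lid_edge (a point): Outer face of the open lid in the middle of its free edge, 58 mm from the hinge line; moves with the lid. A tab sticks out 6 mm beyond
- lid_a (a joint): Angle of the open lid (52 mm wide, 4 mm thick, light green), rad: 0 shut flat on box_a, grows as it opens upward, stands at 0.6 to 1.2 at the start; stiff hinge (about 0.02 N m) that stays where it is left. Shut, its top is 40 mm above the shelf
- lid_b (a joint): Lid angle of another box of the same kind; shut (0) at the start
- lid_c (a joint): Lid angle of the third box of the same kind; shut (0) at the start
- timer: White plastic dose reminder, 130 (x) x 224 (y) x 30 mm, lying face up, fixed; origin centre of underside, display on its far (+x) half, and on its near half a row of three controls 67 mm apart along its y, in any order: rocker, blue button, red button
- rocker_base: Grey base of the rocker on the reminder, 70 x 40 mm; origin centre of its underside, 30 mm above the shelf; axes as the timer's. The rocker is a black paddle 64 (x) x 34 (y) x 6 mm that tips about its y line 16 mm above this origin
- rocker_mark (a point): Point on the rocker's top face, 22 mm from its pivot, on the yellow-marked end (the near, -x end); moves with it; about 57 mm above the shelf when off and 48 mm when on
- rocker (a joint): Rocker angle, rad: 0 off (yellow end fully up), 0.4 on (yellow end fully down); stays where it is left, takes about 2 N at its end
- start_top (a point): Middle of the top of the blue round start button on the reminder, 32 mm in diameter; moves with it
- start (a joint): Travel of the blue button, m: 0 up, 0.006 fully down; spring, 4 N to press fully, comes back by itself
- clear_top (a point): Middle of the top of the red round clear button, same size as the blue one
- clear (a joint): Travel of the red button, m, as the blue one's; not to be pressed
- amber_bottle: Loose amber bottle with white cap, 46 mm in diameter, 95 mm tall; origin centre of underside; stands between organizer and reminder
- glass_thermometer: Loose blue case with a glass thermometer, 130 (x) x 18 x 12 mm; origin centre of underside; lies between organizer and reminder
- digital_thermometer: Loose white stick thermometer, about 130 (x) x 20 x 10 mm; origin in its underside; lies at the back
- spoon: Loose steel spoon, 160 mm long; lies at the back
- mug: Loose blue mug, 76 mm wide, 85 mm tall; origin centre of underside; at the back

How it is judged:
By the outcome, as a careful person would: the job done as asked, in the order asked, and still so for the second after the job is handed in, with the robot touching nothing.
It also fails if it takes over 54 s, if anything falls off the work surface, if the arm or the gripper's body presses on something with over 40 N, if the wrist force passes 120 N, or if a joint passes its speed limit or range.

## Working session

There is one attempt and no reset: what is moved stays moved. The work goes in short steps, Python scripts to look and compute and a tool call to move; the robot and the scene stay as the last step left them, time stands still between calls to the robot, and variables do not carry over. Pictures are saved under pics/ and viewed, at most 10 in all, crops included, and the job is handed in when it is done.

Besides the shell and the picture viewer there is one more tool, called after "Call:" by a JSON object that holds its "fn" and its "kwargs", one argument or row to a line. play_rows: Moves the arm, as the interface text tells. Its arguments: {"type":"object","properties":{"motion":{"type":"array","items":{"type":"array","items":{"type":"array","items":{"type":"number"}}}},"grip_force":{"type":"number"}},"required":["motion"]}

```bash
mkdir -p pics
cat > h.py <<'E'
import numpy as np, cv2
from station import env, viewer
def grab(n):
    f=viewer.grab_frame(n); R=cv2.Rodrigues(np.array(f["rvec"],float))[0]; t=np.array(f["tvec"],float).ravel()
    v,u=np.mgrid[0:384,0:512]; z=f["range_z"]
    P=np.stack([(u-f["cx"])/f["fx"]*z,(v-f["cy"])/f["fy"]*z,z],-1)
    W=(P-t)@R; W[z==0]=np.nan
    return f["pixels"],W
def save(n,p): cv2.imwrite(n,cv2.cvtColor(p,cv2.COLOR_RGB2BGR))
E
python3 - <<'E'
from h import *
a,W=grab("top"); b,V=grab("side")
np.savez("f0.npz",a=a,W=W,b=b,V=V)
save("pics/0.png",cv2.resize(np.vstack([a,b]),(600*512//768*1,600)) if 0 else a); save("pics/1.png",b)
s=env.observe(); print(s)
E
```

```text
{'time': 0.1, 'joint_positions': array([ 1.17239147e+00,  1.24416283e-01,  1.65154403e+00,  8.66750673e-06,
        1.36749805e+00, -8.26312048e-02]), 'joint_vel': array([-2.36300857e-05,  8.17765678e-05, -3.56368590e-03, -2.80925902e-04,
       -1.35085300e-03,  8.41326059e-04]), 'joint_efforts': array([ 4.13547141e-04, -4.18879366e+01, -3.61097860e+01,  7.76584377e-02,
        4.61234234e-02, -6.11833639e-05]), 'ee_pos': array([0.20167576, 0.61730648, 0.21352135]), 'ee_rot': array([-2.26332224e-04,  1.57232467e-01,  9.87561178e-01, -9.04988551e-04]), 'wrist_force': array([0.32956139, 0.31759508, 1.61601939]), 'moment': array([-0.03696945,  0.03139955, -0.01515335]), 'gripper_force': 0.0, 'grip_width': 0.09537287965172915}
```

View pics/0.png

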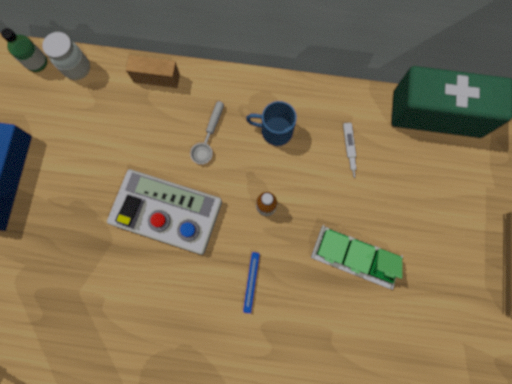

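View pics/1.png

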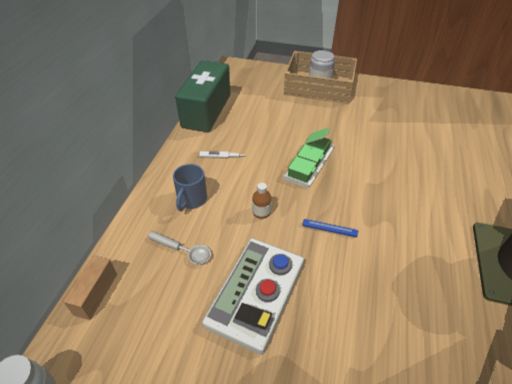

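Top view: the rocker's yellow end is at (125,218), red at (158,220), blue at (188,230), and the open lid is the right-most box at (388,265). The side view agrees, with the open lid at (318,137).

Run:
```python
from h import *
d=np.load("f0.npz"); np.set_printoptions(precision=4,suppress=True)
def box(m,x0,x1,y0,y1):
    k=np.zeros_like(m);k[y0:y1,x0:x1]=m[y0:y1,x0:x1];return k
for n,A,W,R in(("top",d["a"],d["W"],dict(t=(105,225,165,255),g=(310,410,225,290))),("side",d["b"],d["V"],dict(t=(200,310,235,352),g=(280,340,125,188)))):
    h=cv2.cvtColor(A,cv2.COLOR_RGB2HSV);H,S,Vv=h[...,0].astype(int),h[...,1],h[...,2]
    for nm,m,k in(("yellow",(abs(H-28)<6)&(S>200)&(Vv>150),"t"),("red",((H<6)|(H>174))&(S>180)&(Vv>100),"t"),("blue",(abs(H-112)<10)&(S>170)&(Vv>100),"t"),("green",(abs(H-62)<14)&(S>110)&(Vv>60),"g"),("black",(Vv<45),"t")):
        k_=box(m,*R[k]);P=W[k_];v,u=np.nonzero(k_)
        print(n,nm,len(P),"px",u.mean(),v.mean(),"med",np.nanmedian(P,0),"z",np.nanpercentile(P[:,2],[2,98]))
    # raised timer body
    k_=box((W[...,2]>.02)&(W[...,2]<.07),*R["t"]).astype(np.uint8);P=W[k_>0]
    r=cv2.minAreaRect(P[:,:2].astype(np.float32));print("timer",r)
    g=box((abs(H-62)<14)&(S>110)&(Vv>60),*R["g"]);P=W[g]
    low=P[P[:,2]<.044]; hi=P[P[:,2]>.05]
    print("shut",cv2.minAreaRect(low[:,:2].astype(np.float32)))
    print("lid n",len(hi)); 
    if len(hi)>20: 
        c=hi.mean(0);s=np.linalg.svd(hi-c);print("lid c",c,"sv",s[1],"normal",s[2][2], "top",hi[np.argsort(-hi[:,2])[:8]])
    tr=box((W[...,2]>.004),*R["g"]);print("org",cv2.minAreaRect(W[tr][:,:2].astype(np.float32)))
    if n=="top":print("hmap",W[225:290:6,310:410:8,2]*1000//1)
```

```text
top yellow 53 px 122.86792452830188 219.0566037735849 med [0.5212 0.2875 0.055 ] z [0.0523 0.0573]
top red 141 px 157.67375886524823 219.82269503546098 med [0.5301 0.2156 0.0513] z [0.0482 0.0542]
top blue 141 px 187.2340425531915 229.19148936170214 med [0.5192 0.1501 0.0511] z [0.0486 0.0544]
top green 878 px 379.3223234624146 262.8428246013667 med [ 0.505  -0.2641  0.0442] z [0.0066 0.076 ]
top black 301 px 134.72425249169436 206.3156146179402 med [0.5517 0.2769 0.0497] z [0.0319 0.0543]
timer ((0.555246114730835, 0.2119249701499939), (0.22363345324993134, 0.1302093118429184), 80.04739379882812)
shut ((0.5156486630439758, -0.21674373745918274), (0.16539354622364044, 0.058089639991521835), 77.21598052978516)
lid n 362
lid c [ 0.5008 -0.2717  0.0634] sv [0.2678 0.2414 0.021 ] normal [-0.5817  0.1336 -0.8023] top [[ 0.4809 -0.2744  0.0792]
 [ 0.4823 -0.2704  0.0791]
 [ 0.4849 -0.2604  0.0788]
 [ 0.4815 -0.2788  0.0781]
 [ 0.4843 -0.2707  0.0778]
 [ 0.4813 -0.263   0.0778]
 [ 0.4796 -0.279   0.0778]
 [ 0.483  -0.2609  0.0776]]
org ((0.5156109929084778, -0.22226044535636902), (0.1321321
[... 798 characters left out ...]
x nan nan med [nan nan nan] z nan
side green 8 px 316.5 156.75 med [ 0.4808 -0.2583  0.0244] z [0.0109 0.0359]
side black 0 px nan nan med [nan nan nan] z nan
timer ((0.5552780032157898, 0.21438735723495483), (0.22431711852550507, 0.13089841604232788), 80.05467224121094)
shut ((0.4993894100189209, -0.20703238248825073), (0.17410209774971008, 0.04289202019572258), 63.28556442260742)
lid n 0
org ((0.513340950012207, -0.2168448120355606), (0.18821017444133759, 0.07572750002145767), 75.12327575683594)<stdin>:9: RuntimeWarning: Mean of empty slice.
  ret = ret.dtype.type(ret / rcount)
  return np.nanmean(a, axis, out=out, keepdims=keepdims)
  return np.nanmean(a, axis, out=out, keepdims=keepdims)
```

Call:
{"fn": "play_rows", "kwargs": {
  "motion": [
    [[0, -10, -14, 0, 0], [0, -28, -39, 0, 0], [0, -51, -70, 0, 0], [0, -74, -102, 0, 0], [0, -97, -134, 0, 0], [0, -120, -166, 0, 0], [0, -143, -198, 0, 0], [0, -166, -230, 0, 0], [0, -189, -262, 0, 0], [0, -212, -294, 0, 0], [0, -235, -326, 0, 0], [0, -258, -358, 0, 0], [0, -281, -390, 0, 0], [0, -304, -422, 0, 0], [0, -327, -454, 0, 0], [0, -350, -486, 0, 0], [0, -373, -518, 0, 0], [0, -396, -549, 0, 0], [0, -415, -575, 0, 0], [0, -425, -588, 0, 0]]
  ],
  "grip_force": 20
}}

```text
time: 1.77
ee_pos: [0.4234, -0.0763, 0.2143]
ee_rot: [-0.0, 0.159, 0.987, -0.0]
wrist_force: [0.1, 0.7, -0.4]
grip_width: 0.0004
gripper_force: 0.0
```

```bash
cat >> h.py <<'E'
from scipy.spatial.transform import Rotation
def shift(*T):
    s=env.observe();q=s["ee_rot"];R=Rotation.from_quat(np.r_[q[1:],q[0]]).as_matrix()
    print("t",s["time"],"tcp",s["ee_pos"].round(4),"F",s["wrist_force"].round(1),"w",s["grip_width"])
    for t in T: print(t,"->",(1000*(np.array(t)-s["ee_pos"])@R).round(1))
E
python3 -c "
from h import *
shift((.4867,-.2702,.12))"
```

```text
t 1.7667 tcp [ 0.4234 -0.0763  0.2143] F [ 0.1  0.7 -0.4] w 0.00037941106916332775
(0.4867, -0.2702, 0.12) -> [-121.  -164.2   94.4]
```

Call:
{"fn": "play_rows", "kwargs": {
  "motion": [
    [[0, -12, -17, 0, 0], [0, -30, -41, 10, 0], [0, -52, -71, 25, 0], [0, -75, -101, 45, 0], [0, -97, -131, 65, 0], [0, -114, -154, 80, 0], [0, -121, -164, 92, 0], [0, -121, -164, 100, 0], [0, -121, -164, 110, 0], [0, -121, -164, 120, 0], [0, -121, -164, 130, 0], [0, -121, -164, 136, 0], [0, -121, -164, 142, 0], [0, -121, -164, 148, 0], [0, -121, -164, 154, 0], [0, -121, -164, 160, 0], [0, -121, -164, 165, 0], [0, -121, -164, 168, 0], [0, -121, -164, 170, 0], [0, -121, -164, 170, 0]]
  ]
}}

```text
time: 3.43
ee_pos: [0.4871, -0.2664, 0.0441]
ee_rot: [-0.0, 0.157, 0.988, 0.0]
wrist_force: [-0.1, 1.1, 0.9]
grip_width: 0.0005
gripper_force: 0.0
```

```bash
python3 -c "
from h import *
shift((.4867,-.2702,.04))
a,W=grab('side');save('pics/2.png',cv2.resize(a[90:230,200:400],(800,560)))"
```

```text
t 3.4333 tcp [ 0.4871 -0.2664  0.0441] F [-0.1  1.1  0.9] w 0.0005132250606039798
(0.4867, -0.2702, 0.04) -> [-0.7 -3.7  4.1]
```

View pics/2.png

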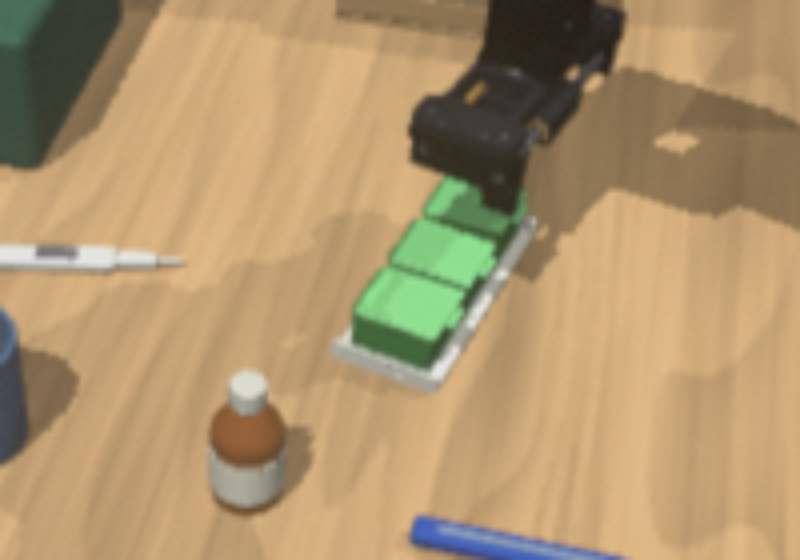

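The crop shows the fingertip at about (505,195) on the far box's lid, which is nearly flat. I'll press it the rest of the way.

Call:
{"fn": "play_rows", "kwargs": {
  "motion": [
    [[0, 0, -3, 2, 0], [0, 0, -3, 3, 0], [0, 0, -3, 4, 0], [0, 0, -3, 5, 0], [0, 0, -3, 6, 0], [0, 0, -3, 7, 0], [0, 0, -3, 7, 0]]
  ]
}}

```text
time: 4.07
ee_pos: [0.4866, -0.2698, 0.0398]
ee_rot: [-0.0, 0.157, 0.988, -0.0]
wrist_force: [-5.9, 2.8, 12.0]
grip_width: 0.0008
gripper_force: 5.7
```

Call:
{"fn": "play_rows", "kwargs": {
  "motion": [
    [[0, 0, 0, -5, 0], [0, 0, 0, -20, 0], [0, 0, 0, -45, 0], [0, 0, 0, -75, 0], [0, 0, 0, -105, 0], [0, 0, 0, -125, 0], [0, 5, 15, -130, 0], [0, 10, 40, -130, 0], [0, 20, 75, -130, 0], [0, 30, 110, -130, 0], [0, 40, 145, -130, 0], [0, 50, 180, -130, 0], [0, 60, 215, -130, 0], [0, 70, 250, -130, 0], [0, 80, 285, -130, 0], [0, 90, 320, -130, 0], [0, 100, 350, -130, 0], [0, 108, 375, -130, 0], [0, 112, 390, -130, 0], [0, 112, 390, -130, 0]]
  ]
}}

```text
time: 5.73
ee_pos: [0.4996, 0.1392, 0.1663]
ee_rot: [-0.001, 0.155, 0.988, 0.0]
wrist_force: [0.9, 0.6, 0.2]
grip_width: 0.0008
gripper_force: 0.0
```

```bash
python3 -c "
from h import *
shift((.5166,.287,.075))
a,W=grab('top');b,_=grab('side');save('pics/3.png',np.hstack([cv2.resize(a[215:300,300:420],(480,340)),cv2.resize(b[120:195,275:345],(317,340))]))
g=W[225:290,310:410].reshape(-1,3);print(np.nanpercentile(g[:,2],[98,99,99.9]))"
```

```text
t 5.7333 tcp [0.4996 0.1392 0.1663] F [0.9 0.6 0.2] w 0.0007643726388022655
(0.5166, 0.287, 0.075) -> [ 29.  145.8  91.4]
[0.04192662 0.04241202 0.04354799]
```

View pics/3.png

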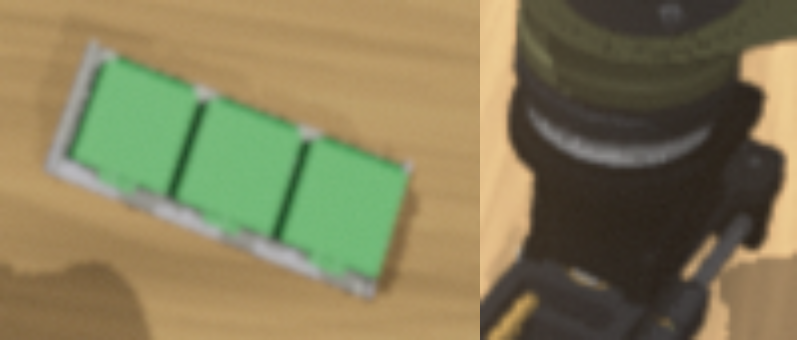

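The left half shows all three lids flat and level (the third at about (345,210)), and the depth tops out at 42–43 mm, so the lid is shut. The arm hides the right half. Next is the rocker.

Call:
{"fn": "play_rows", "kwargs": {
  "motion": [
    [[0, 2, 10, 0, 0], [0, 6, 30, 0, 0], [0, 12, 60, 0, 0], [0, 18, 90, 0, 0], [0, 24, 120, 0, 0], [0, 28, 138, 10, 0], [0, 29, 146, 30, 0], [0, 29, 146, 55, 0], [0, 29, 146, 75, 0], [0, 29, 146, 88, 0], [0, 29, 146, 92, 0], [0, 29, 146, 92, 0]]
  ]
}}

```text
time: 6.83
ee_pos: [0.5182, 0.2831, 0.0743]
ee_rot: [-0.001, 0.158, 0.987, -0.001]
wrist_force: [-0.4, 0.2, 0.4]
grip_width: 0.0004
gripper_force: 0.0
```

```bash
python3 -c "
from h import *
shift((.5166,.287,.049))
a,W=grab('side');save('pics/4.png',cv2.resize(a[210:360,180:330],(600,600)))"
```

```text
t 6.8333 tcp [0.5182 0.2831 0.0743] F [-0.4  0.2  0.4] w 0.00040144203608692057
(0.5166, 0.287, 0.049) -> [ 2.7  3.3 25.3]
```

View pics/4.png

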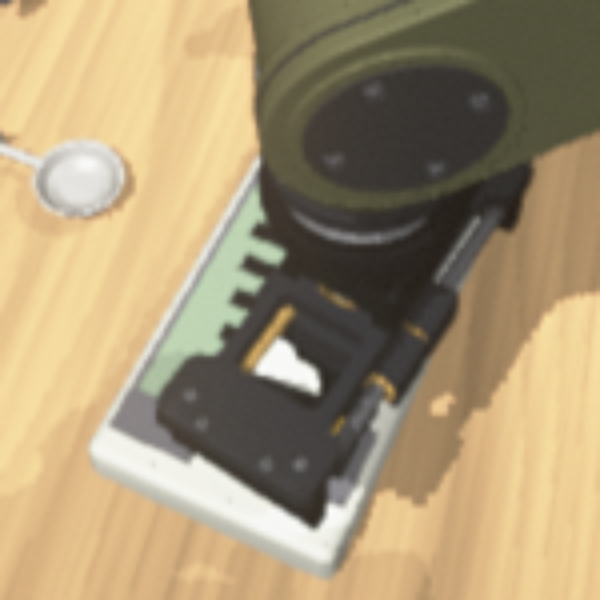

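The gripper sits over the rocker, with the tip at about (315,520) in the crop and the yellow end hidden. I'll press down slowly and watch the force.

Call:
{"fn": "play_rows", "kwargs": {
  "motion": [
    [[0, 1, 2, 5, 0], [0, 1, 2, 10, 0], [0, 1, 2, 14, 0], [0, 1, 2, 17, 0], [0, 1, 2, 19, 0], [0, 1, 2, 21, 0], [0, 1, 2, 23, 0], [0, 1, 2, 25, 0], [0, 1, 2, 26, 0], [0, 1, 2, 26, 0]]
  ]
}}

```text
time: 7.72
ee_pos: [0.5182, 0.2862, 0.0495]
ee_rot: [-0.0, 0.157, 0.988, 0.0]
wrist_force: [-1.8, 0.6, 1.6]
grip_width: 0.0004
gripper_force: 1.0
```

Call:
{"fn": "play_rows", "kwargs": {
  "motion": [
    [[0, 0, 0, 1, 0], [0, 0, 0, 2, 0], [0, 0, 0, 3, 0], [0, 0, 0, 4, 0], [0, 0, 0, 4, 0]]
  ]
}}

```text
time: 8.13
ee_pos: [0.5185, 0.2864, 0.0485]
ee_rot: [-0.001, 0.157, 0.988, -0.0]
wrist_force: [-9.8, -1.9, 16.3]
grip_width: 0.0003
gripper_force: 9.1
```

Call:
{"fn": "play_rows", "kwargs": {
  "motion": [
    [[0, 0, 0, -5, 0], [0, 0, 0, -20, 0], [0, 0, 0, -45, 0], [0, 0, 0, -75, 0], [0, 0, 0, -105, 0], [0, 0, -15, -120, 0], [0, 0, -40, -125, 0], [0, 0, -75, -125, 0], [0, 0, -110, -125, 0], [0, 0, -145, -125, 0], [0, 0, -180, -125, 0], [0, 0, -215, -125, 0], [0, 0, -250, -125, 0], [0, 0, -275, -125, 0], [0, 0, -280, -125, 0], [0, 0, -280, -125, 0]]
  ]
}}

```text
time: 9.47
ee_pos: [0.4316, 0.0187, 0.1707]
ee_rot: [0.001, 0.159, 0.987, -0.0]
wrist_force: [-0.1, -0.0, -0.3]
grip_width: 0.0003
gripper_force: 0.0
```

```bash
python3 -c "
from h import *
np.set_printoptions(precision=4,suppress=True)
d=np.load('f0.npz')
a,W=grab('top');save('pics/5.png',np.hstack([cv2.resize(x[160:260,100:230],(390,300)) for x in(d['a'],a)]))
for A,P in((d['a'],d['W']),(a,W)):
    h=cv2.cvtColor(A,cv2.COLOR_RGB2HSV);H=h[...,0].astype(int);R=np.zeros(H.shape,bool);R[165:255,105:225]=1
    for n,m in(('y',(abs(H-28)<6)&(h[...,1]>200)&(h[...,2]>150)),('blue',(abs(H-112)<10)&(h[...,1]>170)&(h[...,2]>100))):
        m=m&R;print(n,m.sum(),np.nanmedian(P[m],0))
shift((.5192,.1501,.07))"
```

```text
y 53 [0.5212 0.2875 0.055 ]
blue 141 [0.5192 0.1501 0.0511]
y 62 [0.5194 0.2873 0.0475]
blue 122 [0.5207 0.15   0.0512]
t 9.5167 tcp [0.4319 0.0196 0.1707] F [ 0.6 -0.4  0.9] w 0.00025835060563790004
(0.5192, 0.1501, 0.07) -> [-42.1 151.2 100.8]
```

View pics/5.png

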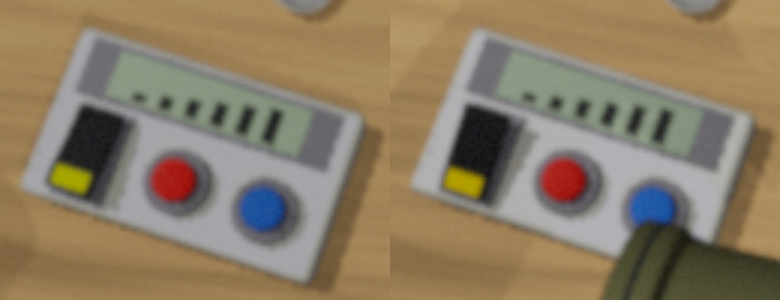

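The right half shows the rocker tipped: the yellow end (at (465,183)) dropped from 55 to 47.5 mm. The blue button is at (652,205). Next I'll press it.

Call:
{"fn": "play_rows", "kwargs": {
  "motion": [
    [[0, -4, 12, 0, 0], [0, -12, 40, 0, 0], [0, -21, 75, 0, 0], [0, -31, 110, 0, 0], [0, -39, 140, 0, 0], [0, -42, 151, 5, 0], [0, -42, 151, 25, 0], [0, -42, 151, 50, 0], [0, -42, 151, 75, 0], [0, -42, 151, 92, 0], [0, -42, 151, 102, 0], [0, -42, 151, 105, 0], [0, -42, 151, 105, 0]]
  ]
}}

```text
time: 10.6
ee_pos: [0.5179, 0.151, 0.0648]
ee_rot: [-0.001, 0.157, 0.988, -0.0]
wrist_force: [-0.0, 0.3, -0.2]
grip_width: 0.0004
gripper_force: 0.0
```

```bash
python3 -c "
from h import *
shift((.5192,.1501,.045))"
```

```text
t 10.6 tcp [0.5179 0.151  0.0648] F [-0.   0.3 -0.2] w 0.00039670683595036143
(0.5192, 0.1501, 0.045) -> [-1.5 -0.4 19.8]
```

Call:
{"fn": "play_rows", "kwargs": {
  "motion": [
    [[0, -1, 0, 5, 0], [0, -1, 0, 10, 0], [0, -1, 0, 13, 0], [0, -1, 0, 15, 0], [0, -1, 0, 17, 0], [0, -1, 0, 19, 0], [0, -1, 0, 20, 0], [0, -1, 0, 21, 0], [0, -1, 0, 21, 0]]
  ]
}}

```text
time: 11.35
ee_pos: [0.5198, 0.1501, 0.0462]
ee_rot: [0.0, 0.157, 0.988, 0.0]
wrist_force: [-3.5, -0.5, 9.5]
grip_width: 0.0005
gripper_force: 4.4
```

Call:
{"fn": "play_rows", "kwargs": {
  "motion": [
    [[0, 0, 0, 1, 0], [0, 0, 0, 2, 0], [0, 0, 0, 2, 0], [0, 0, 0, 2, 0]]
  ]
}}

```text
time: 11.68
ee_pos: [0.5199, 0.1502, 0.046]
ee_rot: [-0.0, 0.157, 0.988, -0.0]
wrist_force: [-8.9, -2.0, 18.6]
grip_width: 0.0006
gripper_force: 9.5
```

Hard stop reached: 18.6 N with no further travel. Lifting off and moving away to look.

Call:
{"fn": "play_rows", "kwargs": {
  "motion": [
    [[0, 0, 0, -5, 0], [0, 0, 0, -20, 0], [0, 0, 0, -45, 0], [0, 0, 0, -75, 0], [0, 0, 0, -105, 0], [0, 5, -10, -125, 0], [0, 15, -30, -130, 0], [0, 30, -60, -130, 0], [0, 45, -95, -130, 0], [0, 60, -130, -130, 0], [0, 75, -160, -130, 0], [0, 85, -180, -130, 0], [0, 90, -190, -130, 0], [0, 90, -190, -130, 0], [0, 90, -190, -130, 0]]
  ]
}}

```text
time: 12.93
ee_pos: [0.3752, -0.0025, 0.1728]
ee_rot: [0.001, 0.158, 0.987, 0.0]
wrist_force: [0.2, -0.2, -0.4]
grip_width: 0.0006
gripper_force: 0.0
```

```bash
python3 -c "
from h import *
d=np.load('f0.npz')
a,W=grab('top');save('pics/6.png',a)
for P in(d['W'],W):
  for n,u,v in(('y',123,219),('red',158,220),('blue',187,227),('lid',375,265)): print(n,np.nanmedian(P[v-2:v+3,u-2:u+3,2]).round(4))
shift()"
```

```text
y 0.0549
red 0.0517
blue 0.0505
lid 0.0339
y 0.0476
red 0.0512
blue 0.0512
lid 0.0392
t 12.9833 tcp [ 0.3754 -0.0022  0.1729] F [0.5 1.1 1.3] w 0.0006589487079280106
```

View pics/6.png

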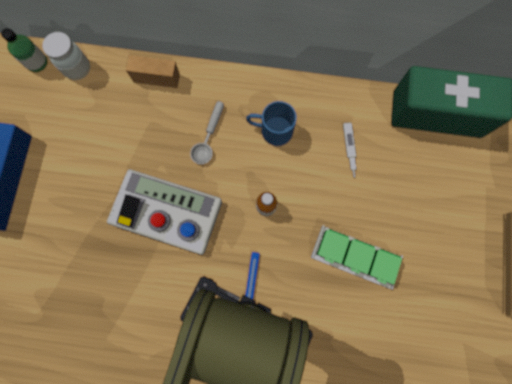

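The lids at (333–388, 245–268) are all shut, the rocker's yellow end at (124,221) is down, and the blue button at (188,230) is back up. The loose things are where they were.

```bash
python3 -c "
from station import env
print(env.job_done())"
```

```text
the job is handed in; nothing more can be done
None
```

The job is done and handed in: I shut the open lid, tipped the rocker to its yellow end, then pressed the blue button fully and it came back up; the red button and the loose things were left alone.

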